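# Clip the hand lamp into the snap hook of the bench stand

## Task

Hang the hand lamp on the bench stand: bring the lamp's wire bail over the stand's snap hook and push its crossbar gently down on the sprung gate until the gate opens and snaps shut again above the bar. Then tug the lamp gently upwards against the shut gate to check that it is caught, lower it into the hook and let go, so that it hangs there at rest. Press and tug lightly (never over 20 N), and leave the other things on the bench alone.

Things in the scene. Friction and masses are not known exactly. Their poses are not given: they have to be found in the camera images.
- lamp_grip (a point): Centre of the black grip block on top of the loose hand lamp (about 0.24 kg, standing upright). Block: 14 mm along the lamp's x, 26 mm along its y (grip across these 26 mm from above), 40 mm tall, its middle 187 mm above the lamp's foot. Two steel legs carry it. Alike after half a turn about z (up).
- lamp_bar (a point): Centre of the bail's level crossbar (7 mm steel, along the lamp's y), 62 mm below the grip's centre: this goes into the hook. It joins the legs at y = +-22 mm, 37 mm clear between them. Above it a window of about 40 mm to the grip block; below it 71 mm of free opening, then the round lamp body, 52 mm wide, 50 mm tall, its top 75 mm below the bar's centre.
- stand: Fixed stand: foot plate 110 x 90 x 12 mm, 20 mm square post 217 mm tall; a clamp on the post carries the snap hook, which opens upwards. Origin on the bench below the middle of the hook's bowl; x points from there to the post (middle at x = +85 mm), z up. The hook lies in the x-z plane, 10 mm thick along y (14 mm at the gate's pivot).
- rest_mid (a point): Point 170 mm above the stand's origin, axes as the stand's. The rest point (the bar's centre when it lies in the bowl, x = 0) is up to 15 mm above or below it: the clamp's height differs and is not measured; find it by feel. The hook's underside is 10 mm (the clamp's 17 mm) below the rest point. The bar can lie at x = -2 to +21 mm. The hook yields 1 mm per 12 N.
- post_top (a point): Top of the post. Hook heights above the rest point: point (x = -5 to -16 mm, flared outwards) 21 mm; back (x = +21 to +33 mm) 35 mm. The gate slants from its pivot on the back (x = +23, 29 mm up) down to the point (x = -3, 15 mm up); a bar laid on it at x = 0 has its centre 23 mm up.
- gate (a joint): Sprung gate's angle, rad: 0 shut, grows as it is pushed down (about 3 to 9 N); at 0.3 to 0.5 the bar, then 2 to 9 mm above the rest point, is past and the gate snaps back to 0. Works best with the bar at x = -2 to +3 mm. A bar pulled up inside meets the shut gate 10 to 16 mm above the rest point. Over 20 N between lamp and hook is too much.

How it is judged:
On the way, in this order (a step that is already met when the one before it is completed fails the run):
1. the lamp's bail pushes the gate open (value of joint gate above 0.2 rad and contact force between lamp and gate above 1 N).
2. the gate has snapped shut above the bail's bar (value of joint gate below 0.08 rad and z of lamp_bar in the frame of hook between -0.004 and 0.012 m and x of lamp_bar in the frame of hook between -0.01 and 0.024 m), for 0.05 s.
3. the lamp is tugged up against the shut gate with at least 2 N (value of joint gate below 0.08 rad and contact force between lamp and gate above 2 N and z of lamp_bar in the frame of hook below 0.019 m), for 0.05 s.
At the end, for the whole second after the job is handed in: The lamp hangs by its bail in the snap hook: the bar lies in the bowl (within 5 mm of the rest point's height, between point and back), the gate is shut (under 0.08 rad), the lamp hangs upright within 0.35 rad, nearly at rest (below 0.06 m/s), untouched (value of joint gate below 0.08 rad and z of lamp_bar in the frame of hook between -0.005 and 0.005 m and x of lamp_bar in the frame of hook between -0.012 and 0.025 m and angle between lamp_bar's own z axis and vertical below 0.35 rad and linear speed of lamp below 0.06 m/s).
It fails at once if lamp and hook pressed together with more than 20 N (contact force between lamp and stand above 20 N or contact force between lamp and clamp above 20 N).
It fails at once if a bystander is shoved away by more than 40 mm (distance of any of screwdriver, tape, plug from where it was at the start of the episode above 0.04 m).
It also fails if it takes over 54 s, if anything falls off the work surface, if the arm or the gripper's body presses on something with over 40 N, if the wrist force passes 120 N, or if a joint passes its speed limit or range.

## Robot

A 6-joint arm with a two-finger parallel gripper is mounted at the origin on the work surface. World frame = base frame: x ahead of the robot, y to its left, z up, the work surface at z = 0. Lengths are in m, angles in rad, forces in N, time in s.
With the tool pointing down it reaches from about 0.4 to 0.925 m from the base axis. Payload 12.5 kg.
Tool frame: the origin (TCP) lies midway between the tips of the shut fingers; the grasp point (between the pads) lies 19 mm behind it (manip.grip_point_offset is the distance from the TCP to the grasp point, in m); z points along the fingers, y is the direction in which the jaws open and shut (so a half turn about z gives the same grasp; the last joint's range is limited). The gripper opens to 95 mm and grips with 3 to 60 N. Pads are 20 mm wide; open, the fingers measure 119 mm over their backs; the gripper's body (75 mm by 180 mm) begins 59 mm behind the grasp point.
Start: joints at [1.151, 0.491, 1.559, -0, 1.092, -0.106], TCP at [0.193, 0.595, 0.215] pointing down, gripper open.
Joint ranges: [-3.1, 3.1], [-0.84, 2.19], [0.05, 2.79], [-1.13, 4.28], [0.06, 2.93], [-2.69, 2.69]. Speed limits (rad/s): [2.22, 2.22, 2.79, 3.14, 3.14, 3.14].

## Interface

Orientations are given as [roll, pitch, yaw] about the fixed x, y, z axes, in that order (R = Rz(yaw) Ry(pitch) Rx(roll)).
In Python, from station import manip, planner, cams gives the robot as it stands. The module is installed in compiled form; this text tells all that it offers. Calls block until the motion is done:
- manip.goto(position, orientation): joint-space move of the TCP to a pose.
- manip.servo_line(position, max_speed=0.15, frame=None, f_stop=None): straight line of the TCP; frame=None keeps the orientation; max_speed is the mean speed in m/s. With f_stop (N) it stops when the force on the tool has changed by that much, and returns True; else False.
- manip.move_joints(angles): joint-space move.
- manip.grip(opening, effort=None): opening from 0.0 (shut) to 1.0 (fully open); effort is the grip in N (None keeps the last); returns when the fingers have stopped.
- manip.dwell(seconds).
- planner.ik(position, orientation): joint angles nearest the present ones, or None.
- manip.observe(): the state.
- cams.capture(name): name is "side" or "top" or "wrist"; returns a dict with "pixels" (400x640x3 uint8, blue, green, red), "z_map" (400x640 float32, m along the optical axis (not along the pixel's ray), 0 where there is no reading), "fov_y" (degrees; the focal length in pixels is half the picture's height over the tangent of half this angle, whatever the lens; pixels are square), "cx", "cy" (the principal point, pixels), "extrinsics" (4x4, takes a point from camera to world coordinates). Camera axes: x right, y down, z forward; pixel columns grow to the right and rows downward; lengths in m; the calibration is good to about 2 mm. A picture is of the moment at which its call begins.
A pose or a line that the arm cannot do raises manip.IKError and nothing moves.
- manip.hand_in(): hands the job in, once; it reports no verdict.
The state is a dict: "time": time; "qpos": joint angles; "joint_velocities": joint speeds; "effort": joint torques, N m; "position": TCP position; "tcp_rot": TCP orientation; "contact_force": force on the tool from outside, world axes, zero at the start; "torque": the same for the moment, N m; "gripper_width": opening from 0.0 (shut) to 1.0 (fully open).
Only numpy, scipy, OpenCV 4.12 (cv2) and the standard library are available. Lean on these libraries where they do the work, as an engineer would, in place of code of your own. Each camera call takes 0.05 s, during which the arm holds its last target.

## Working session

There is one attempt and no reset: what is moved stays moved. The work goes in short steps, each a Python script; the robot and the scene stay as the last script left them, time stands still between calls to the robot, and variables do not carry over. Pictures are saved under pics/ and viewed, and the job is handed in when it is done.

```bash
mkdir -p pics; cat > h.py <<'E'
import numpy as np, cv2
from station import manip, planner, cams
def cap(n,tag):
    d=cams.capture(n); cv2.imwrite(f'pics/{tag}.png',d['pixels']); np.savez(f'pics/{tag}.npz',**{k:np.array(v) for k,v in d.items()}); return d
def cloud(d):
    z=d['z_map'].astype(float); H,W=z.shape; f=H/2/np.tan(np.radians(float(d['fov_y']))/2)
    v,u=np.mgrid[:H,:W]; P=np.stack([(u-d['cx'])/f*z,(v-d['cy'])/f*z,z],-1)
    E=np.array(d['extrinsics']); P=P@E[:3,:3].T+E[:3,3]; P[z==0]=np.nan; return P
E
python3 - <<'E'
from h import *
for n in ['side','top','wrist']:
    d=cap(n,n+'0'); print(n,d['fov_y'],np.round(d['extrinsics'],3).tolist())
s=manip.observe(); print(s['time'],s['position'],s['tcp_rot'],s['contact_force'],s['gripper_width'],manip.grip_point_offset)
E
```

```text
side 55.98245045103501 [[0.947, -0.15, 0.283, 0.357], [-0.321, -0.462, 0.827, -0.7], [0.007, -0.874, -0.486, 0.568], [0.0, 0.0, 0.0, 1.0]]
top 54.701444513155074 [[-0.017, -0.988, 0.154, 0.444], [-1.0, 0.017, -0.006, 0.017], [0.003, -0.154, -0.988, 0.825], [0.0, 0.0, 0.0, 1.0]]
wrist 69.5986114018917 [[0.308, 0.919, 0.246, 0.124], [0.951, -0.297, -0.081, 0.618], [-0.002, 0.259, -0.966, 0.385], [0.0, 0.0, 0.0, 1.0]]
0.15 [0.19282349 0.59432701 0.21419889] [-3.14075823e+00 -8.20410586e-05  2.82777568e+00] [-0.03104651  0.37288353 -0.85850798] 1.0012642749471026 0.0188
```

View pics/side0.png

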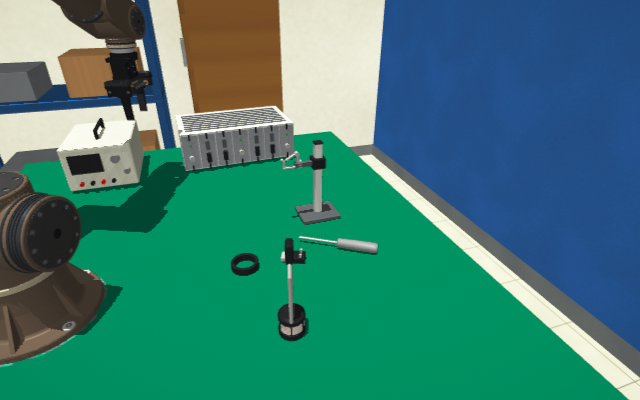

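View pics/top0.png

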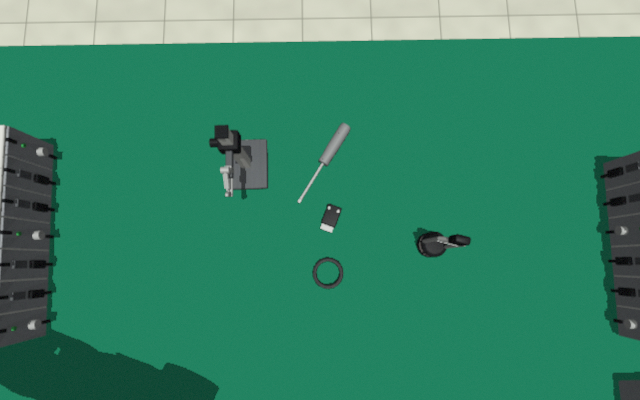

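The side view shows the lamp's grip at (290,245), and the stand's post top at (318,143) with the hook at about (288,160). In the top view the grip is at (459,240), the post top at (222,132) and the hook tip at (228,195). Next I measure them from depth.

```bash
python3 - <<'E'
import numpy as np,cv2
import h
def ld(t):
    d=dict(np.load(f'pics/{t}.npz')); return d,h.cloud(d)
for t,(lb,sb) in {'top0':((405,215,480,265),(200,115,275,205)),'side0':((268,230,312,345),(275,130,345,228))}.items():
    d,P=ld(t)
    for nm,b in (('lamp',lb),('stand',sb)):
        Q=P[b[1]:b[3],b[0]:b[2]].reshape(-1,3); C=d['pixels'][b[1]:b[3],b[0]:b[2]].reshape(-1,3)
        k=np.isfinite(Q[:,0])&(Q[:,2]>0.008); Q=Q[k];C=C[k]
        print(t,nm,len(Q),Q.min(0).round(3),Q.max(0).round(3))
        for lo in np.arange(0,.26,.02):
            q=Q[(Q[:,2]>=lo)&(Q[:,2]<lo+.02)]
            if len(q)>2: 
                r=cv2.minAreaRect(q[:,:2].astype(np.float32)*1000)
                print('  z%.2f n%d med %s rect c%s s%s a%.0f'%(lo,len(q),np.median(q,0).round(4),np.round(r[0],1),np.round(r[1],1),r[2]))
for t,b in (('top0',(405,190,490,275)),('top0',(195,105,285,210)),('side0',(255,220,325,350)),('side0',(265,125,355,235))):
    d,_=ld(t); im=d['pixels'][b[1]:b[3],b[0]:b[2]]
    cv2.imwrite(f'pics/crop_{t}_{b[0]}.png',cv2.resize(im,None,fx=6 if t=='top0' else 5,fy=6 if t=='top0' else 5,interpolation=cv2.INTER_CUBIC)[:600])
E
```

```text
top0 lamp 894 [ 0.449 -0.233  0.008] [ 0.499 -0.183  0.209]
  z0.00 n65 med [ 0.4701 -0.1892  0.0133] rect c[ 471.9 -195.6] s[50.5 23.2] a10
  z0.02 n29 med [ 0.4697 -0.1882  0.0264] rect c[ 475.5 -192.6] s[17.8 48.4] a86
  z0.04 n415 med [ 0.4702 -0.2058  0.0489] rect c[ 473.7 -208.1] s[50.7 48.7] a16
  z0.06 n25 med [ 0.4712 -0.2273  0.0715] rect c[ 474.2 -208. ] s[48.3  5.9] a74
  z0.08 n17 med [ 0.4707 -0.227   0.0884] rect c[ 474.1 -206.6] s[45.9  5.2] a74
  z0.10 n18 med [ 0.4785 -0.1859  0.1089] rect c[ 472.7 -206.4] s[47.   5.9] a69
  z0.12 n58 med [ 0.4746 -0.2045  0.1268] rect c[ 472.7 -207.1] s[48.7  5.6] a70
  z0.14 n30 med [ 0.4789 -0.1881  0.1526] rect c[ 474.3 -207.8] s[47.8  5.8] a75
  z0.16 n44 med [ 0.4777 -0.1966  0.1688] rect c[ 472.3 -203. ] s[29.1  9.4] a46
  z0.18 n51 med [ 0.473  -0.1977  0.1909] rect c[ 471.5 -203.1] s[22.7  9.5] a41
  z0.20 n142 med [ 0.4739 -0.2082  0.206 ] rect c[ 474.6 -208.8] s[25.6 13.9] a74
top0 stand 2655 [0.555 0.133 0.008] [0.711 0.211 0.222]
  z0.00 n1330 med [0.6437 0.1617 0.0112] rect c[655.3 168.7] s[109.9  72. ] a1
  z0.02 n39 
[... 2069 characters left out ...]
 z0.06 n150 med [0.6611 0.5911 0.07  ] rect c[650.7 386.5] s[440.6  70.6] a85
  z0.08 n151 med [0.6604 0.5925 0.0901] rect c[651.3 385. ] s[438.2  69.7] a85
  z0.10 n125 med [0.6578 0.5907 0.1088] rect c[650.7 385.1] s[441.1  69.2] a85
  z0.12 n53 med [0.6543 0.1688 0.1302] rect c[654.4 169.5] s[14.8 21. ] a56
  z0.14 n110 med [0.6425 0.1679 0.1565] rect c[618.7 172.1] s[ 21.2 112.8] a81
  z0.16 n267 med [0.6387 0.1707 0.1691] rect c[619.1 180.6] s[ 37.7 114.4] a81
  z0.18 n123 med [0.6049 0.1708 0.1894] rect c[613.2 174.2] s[ 15.7 110.3] a86
  z0.20 n81 med [0.6561 0.1685 0.2119] rect c[657.7 176.1] s[24.4 21.9] a89
  z0.22 n11 med [0.657  0.1748 0.2203] rect c[660.6 173.7] s[23.8 15.6] a71
```

```bash
python3 - <<'E'
import cv2,numpy as np
fs=['top0_405','top0_195','side0_255','side0_265']
ims=[cv2.resize(cv2.imread(f'pics/crop_{f}.png'),(400,300) if 0 else None,fx=1,fy=1) for f in fs]
out=np.zeros((600,800,3),np.uint8)
for i,im in enumerate(ims):
    s=min(400/im.shape[1],300/im.shape[0]); im=cv2.resize(im,None,fx=s,fy=s)
    r,c=divmod(i,2); out[r*300:r*300+im.shape[0],c*400:c*400+im.shape[1]]=im
cv2.imwrite('pics/mont.png',out)
E
```

```text
(no output)
```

View pics/mont.png

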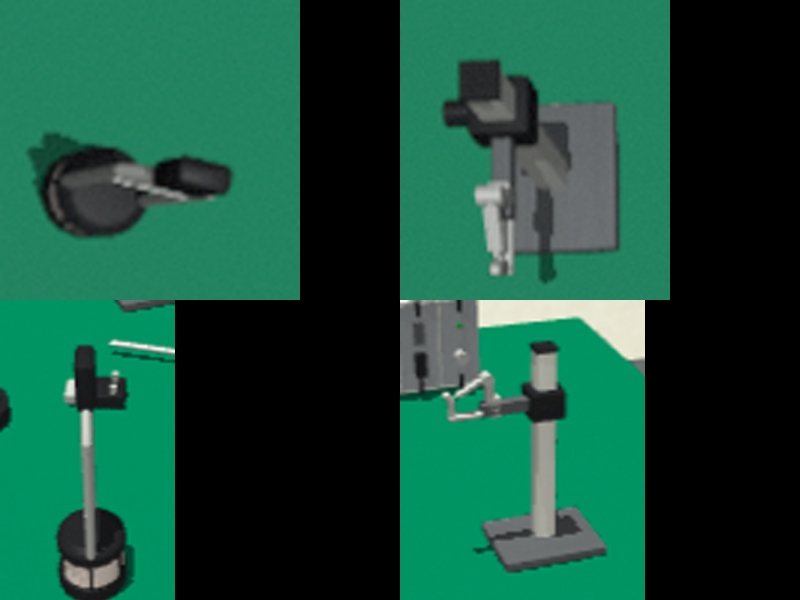

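```bash
python3 - <<'E'
import numpy as np,cv2
import h
for t,b in (('top0',(200,115,275,205)),('side0',(275,130,345,228))):
    d=dict(np.load(f'pics/{t}.npz'));P=h.cloud(d)
    Q=P[b[1]:b[3],b[0]:b[2]].reshape(-1,3); Q=Q[np.isfinite(Q[:,0])&(Q[:,1]<.26)]
    p=Q[(Q[:,2]>.008)&(Q[:,2]<.015)&(Q[:,0]>.59)&(Q[:,0]<.72)]
    print(t,'plate bounds',np.percentile(p,[1,99],axis=0).round(4).tolist())
    # edges of plate: x max edge vs y
    for lo in np.arange(.13,.21,.02):
        q=p[(p[:,1]>lo)&(p[:,1]<lo+.02)]; 
        if len(q): print('  y%.2f x %.4f..%.4f'%(lo,q[:,0].min(),q[:,0].max()),end='')
    print()
    for lo in np.arange(.6,.7,.02):
        q=p[(p[:,0]>lo)&(p[:,0]<lo+.02)]; 
        if len(q): print('  x%.2f y %.4f..%.4f'%(lo,q[:,1].min(),q[:,1].max()),end='')
    print()
    k=Q[(Q[:,2]>.13)&(Q[:,0]<.645)]
    for lo in np.arange(.552,.64,.006):
        q=k[(k[:,0]>=lo)&(k[:,0]<lo+.006)]
        if len(q): print('  hook x%.3f n%d y %.4f..%.4f z %.4f..%.4f'%(lo,len(q),q[:,1].min(),q[:,1].max(),q[:,2].min(),q[:,2].max()))
    q=Q[(Q[:,2]>.2)&(Q[:,0]>.63)]; print(' post',q.min(0).round(4),q.max(0).round(4))
    q=Q[(Q[:,2]>.04)&(Q[:,2]<.12)]; print(' postlow',np.percentile(q,[2,98],axis=0).round(4).tolist())
E
```

```text
top0 plate bounds [[0.6017, 0.1332, 0.0083], [0.7083, 0.2039, 0.0143]]
  y0.13 x 0.6013..0.7107  y0.15 x 0.6014..0.7084  y0.17 x 0.6003..0.7094  y0.19 x 0.6003..0.6666
  x0.60 y 0.1325..0.2037  x0.62 y 0.1331..0.2042  x0.64 y 0.1330..0.2046  x0.66 y 0.1329..0.2049  x0.68 y 0.1334..0.1877
  hook x0.552 n8 y 0.1722..0.1787 z 0.1829..0.1847
  hook x0.558 n27 y 0.1709..0.1774 z 0.1589..0.1873
  hook x0.564 n25 y 0.1708..0.1795 z 0.1586..0.1843
  hook x0.570 n34 y 0.1713..0.1794 z 0.1580..0.1868
  hook x0.576 n35 y 0.1710..0.1804 z 0.1590..0.1905
  hook x0.582 n36 y 0.1714..0.1795 z 0.1584..0.1943
  hook x0.588 n49 y 0.1698..0.1836 z 0.1600..0.1998
  hook x0.594 n53 y 0.1693..0.1830 z 0.1631..0.2025
  hook x0.600 n27 y 0.1698..0.1835 z 0.1562..0.1984
  hook x0.606 n18 y 0.1704..0.1822 z 0.1555..0.1763
  hook x0.612 n29 y 0.1707..0.1821 z 0.1639..0.1718
  hook x0.618 n26 y 0.1706..0.1824 z 0.1611..0.1735
  hook x0.624 n24 y 0.1710..0.1822 z 0.1626..0.1723
  hook x0.630 n30 y 0.1712..0.1823 z 0.1631..0.1726
  hook x0.636 n119 y 0.1593..0.1954 z 0.1499..0.1798
 post [0.6443 0.1667 0.2001] [0
[... 562 characters left out ...]
 0.1577..0.1833
  hook x0.576 n14 y 0.1696..0.1789 z 0.1566..0.1878
  hook x0.582 n13 y 0.1696..0.1777 z 0.1559..0.1919
  hook x0.588 n17 y 0.1702..0.1805 z 0.1565..0.1936
  hook x0.594 n38 y 0.1674..0.1833 z 0.1576..0.1994
  hook x0.600 n37 y 0.1676..0.1823 z 0.1567..0.1987
  hook x0.606 n17 y 0.1693..0.1789 z 0.1557..0.1758
  hook x0.612 n12 y 0.1689..0.1782 z 0.1577..0.1697
  hook x0.618 n13 y 0.1692..0.1775 z 0.1569..0.1698
  hook x0.624 n16 y 0.1699..0.1764 z 0.1565..0.1701
  hook x0.630 n12 y 0.1715..0.1830 z 0.1577..0.1694
  hook x0.636 n37 y 0.1580..0.1896 z 0.1493..0.1768
 post [0.6467 0.1639 0.2   ] [0.6685 0.1883 0.2211]
 postlow [[0.648, 0.1647, 0.0406], [0.6663, 0.1785, 0.1185]]
```

The two cameras agree: the lamp is at about (0.475, -0.2097) with yaw -16°. The stand origin is at (0.5715, 0.1757) with yaw about 0, and the rest height is about 0.166. Next I go to the lamp.

```bash
python3 - <<'E'
from h import *
pi=np.pi
for y in (np.radians(164),np.radians(-16)):
    print(y,planner.ik([.475,-.2097,.168],[pi,0,y]))
for y in (pi+.01,.01):
    print(y,planner.ik([.5715,.1757,.25],[pi,0,y]))
y=np.radians(164)
if planner.ik([.475,-.2097,.168],[pi,0,y]) is None: y-=pi
q=manip.observe()['position']
manip.servo_line([q[0],q[1],.30],.2)
manip.goto([.475,-.2097,.29],[pi,0,y])
cap('wrist','w1')
s=manip.observe();print(s['time'],s['position'],s['qpos'])
E
```

```text
2.8623399732707004 [-0.54300297  0.39934874  1.87048197  0.          0.87176195 -1.83454661]
-0.2792526803190927 [-5.43002968e-01  3.99348739e-01  1.87048197e+00 -4.44089210e-16
  8.71761949e-01  1.30704604e+00]
3.151592653589793 [ 0.18782155  0.41917024  1.58253355  0.          1.13988886 -1.39297478]
0.01 [ 1.87821546e-01  4.19170236e-01  1.58253355e+00 -4.44089210e-16
  1.13988886e+00  1.74861787e+00]
3.7667 [ 0.47523255 -0.20923758  0.29000048] [-5.42022260e-01  2.65563852e-01  1.70886933e+00  4.39022640e-05
  1.16714301e+00 -1.83437210e+00]
```

View pics/w1.png

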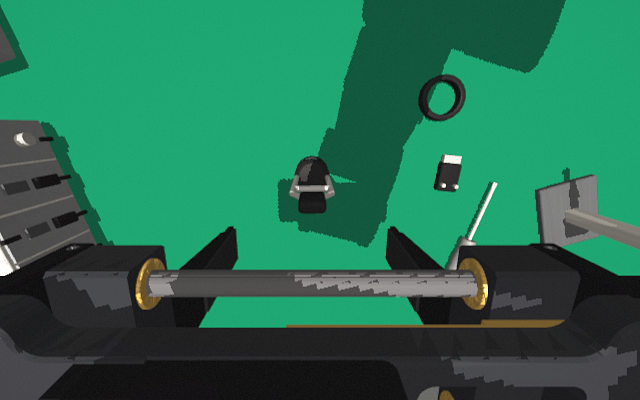

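The wrist view shows the grip block at (312,195), centred between the fingers at (237,230) and (387,230), with its crossbar level. I descend and grip.

```bash
python3 - <<'E'
from h import *
print(manip.servo_line([.475,-.2097,.168],.12,f_stop=8))
manip.grip(0.0,40)
s=manip.observe();print(s['time'],s['position'],s['gripper_width'],s['contact_force'])
print(manip.servo_line([.475,-.2097,.27],.12))
s=manip.observe();print(s['time'],s['position'],s['gripper_width'],s['contact_force'])
pi=np.pi
# pre position: 90 mm on the -x side of hook, bar 48 above rest
manip.goto([.48,.1757,.2145+.062-.0188],[pi,0,pi+.01])
cap('side','s2');cap('top','t2')
s=manip.observe();print(s['time'],s['position'],s['gripper_width'],s['contact_force'])
E
python3 - <<'E'
import cv2,numpy as np
a=cv2.imread('pics/s2.png')[80:280,180:400];b=cv2.imread('pics/t2.png')[80:280,150:370]
cv2.imwrite('pics/m2.png',np.vstack([cv2.resize(a,(330*1,300)),cv2.resize(b,(330,300))]) if 0 else cv2.resize(np.hstack([a,b]),(800,364)))
E
```

```text
False
6.025 [ 0.47490913 -0.20963719  0.16786156] 0.2691964833863871 [-0.38064368  0.09326085 -1.77197538]
False
7.025 [ 0.47469302 -0.20953986  0.26928036] 0.27087015631704026 [ 0.06680764  0.09554433 -2.77284062]
8.5583 [0.48040984 0.17476152 0.25768027] 0.27443208988698725 [ 0.28098323  0.11789519 -3.34371066]
```

View pics/m2.png

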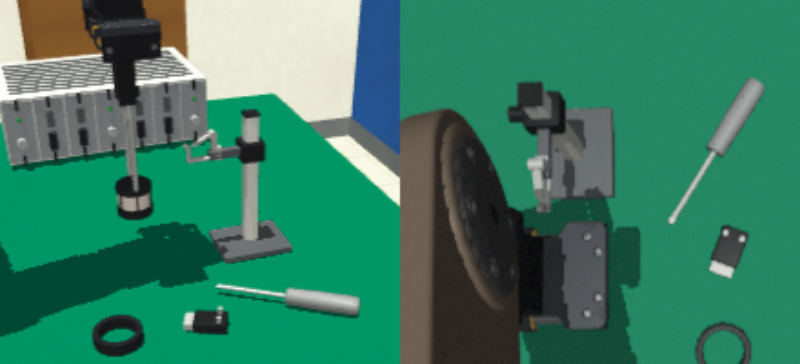

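The lamp is held upright with its body at (135,197) in the left panel. The hook is at about (200,147) to its right. I measure the bar's offset in the hand and the hook from this same picture.

```bash
python3 - <<'E'
import numpy as np,cv2,h
d=dict(np.load('pics/s2.npz'));P=h.cloud(d)
Q=P.reshape(-1,3);k=np.isfinite(Q[:,0]);Q=Q[k];C=d['pixels'].reshape(-1,3)[k]
Q=Q[(abs(Q[:,0]-.48)<.06)&(abs(Q[:,1]-.176)<.06)&(Q[:,2]>.06)&(Q[:,2]<.27)]
for lo in np.arange(.07,.27,.01):
    q=Q[(Q[:,2]>=lo)&(Q[:,2]<lo+.01)]
    if len(q)>3: print('%.2f n%d'%(lo,len(q)),np.percentile(q[:,0],[2,50,98]).round(4),np.percentile(q[:,1],[2,50,98]).round(4))
print(Q[:,2].min())
b=Q[(Q[:,2]>.095)&(Q[:,2]<.13)]
from scipy.optimize import least_squares
r=least_squares(lambda p:np.hypot(b[:,0]-p[0],b[:,1]-p[1])-.026,[.48,.176],loss='soft_l1',f_scale=.001);print('body axis',r.x,np.abs(r.fun).mean())
E
```

```text
0.08 n6 [0.4616 0.4859 0.5045] [0.1502 0.1557 0.1662]
0.09 n66 [0.4574 0.4792 0.5062] [0.1469 0.1524 0.1704]
0.10 n74 [0.4586 0.4802 0.5035] [0.1484 0.1545 0.1747]
0.11 n64 [0.4593 0.4784 0.504 ] [0.1492 0.1545 0.1716]
0.12 n56 [0.4592 0.4793 0.5051] [0.147  0.153  0.1695]
0.13 n155 [0.4589 0.4792 0.5045] [0.1486 0.1639 0.1907]
0.14 n17 [0.4785 0.481  0.4838] [0.147  0.191  0.1967]
0.15 n22 [0.4788 0.4818 0.4847] [0.1479 0.1712 0.195 ]
0.16 n18 [0.4797 0.4822 0.485 ] [0.1482 0.1509 0.195 ]
0.17 n21 [0.4784 0.4813 0.4855] [0.1483 0.1914 0.1966]
0.18 n22 [0.4787 0.4814 0.4845] [0.1482 0.1914 0.196 ]
0.19 n21 [0.4795 0.4822 0.4854] [0.1484 0.1518 0.1958]
0.20 n16 [0.4784 0.4808 0.4854] [0.148  0.151  0.1962]
0.21 n25 [0.4788 0.4808 0.4844] [0.148  0.1762 0.197 ]
0.22 n22 [0.4792 0.4821 0.485 ] [0.1483 0.1523 0.1953]
0.23 n19 [0.4782 0.4824 0.4856] [0.1487 0.1535 0.1974]
0.24 n18 [0.4785 0.481  0.4852] [0.1491 0.1553 0.1939]
0.25 n25 [0.4712 0.4808 0.4917] [0.1538 0.1578 0.1877]
0.26 n48 [0.4701 0.4791 0.4938] [0.153  0.1566 0.1909]
0.08770454232347641
body axis [0.48250346 0.17648669] 0.0013596097642530943
```

```bash
cat > st.py <<'E'
from h import *
X,Y=.571,.1766
def ob(l=''):
    s=manip.observe(); p=s['position'];f=s['contact_force']
    print(l,'t%.2f'%s['time'],'p',(p*1000).round(1),'bar z %.1f'%(p[2]*1000-43.2),'F',f.round(2)); return s
E
python3 - <<'E'
from st import *
print(manip.servo_line([X,Y,.2577],.08,f_stop=6)); manip.dwell(.2)
s=ob('above'); f0=s['contact_force'].copy()
cap('side','s3')
print(manip.servo_line([X,Y,.241],.04,f_stop=4)); s=ob('mid')
z=.241
for i in range(6):
    z-=.002
    r=manip.servo_line([X,Y,z],.02,f_stop=5); s=ob(r)
    if r or s['contact_force'][2]-f0[2]>2: break
E
python3 -c "
import cv2
a=cv2.imread('pics/s3.png')[60:240,220:400];cv2.imwrite('pics/m3.png',cv2.resize(a,(600,600)))"
```

```text
False
above t10.05 p [570.8 176.6 257.9] bar z 214.7 F [ 0.64  0.43 -3.13]
False
mid t10.67 p [571.  176.6 240.9] bar z 197.7 F [ 0.75  0.81 -3.14]
False t10.92 p [571.  176.6 239. ] bar z 195.8 F [-0.19 -0.02 -2.51]
False t11.17 p [571.  176.6 236.9] bar z 193.7 F [-0.45 -0.27 -3.09]
False t11.42 p [571.  176.6 234.8] bar z 191.6 F [ 0.73 -0.04 -2.99]
False t11.67 p [570.9 176.6 232.9] bar z 189.7 F [ 0.32  1.6  -3.35]
False t11.92 p [571.  176.6 230.9] bar z 187.7 F [-0.95 -0.59 -2.89]
False t12.17 p [571.  176.6 229.2] bar z 186.0 F [-1.95  0.5   1.35]
```

View pics/m3.png

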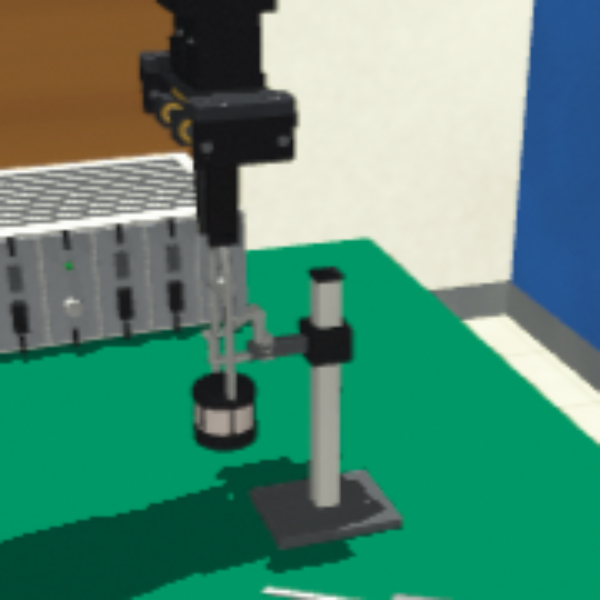

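The image shows the hook at (240,335) inside the legs, with the bar above it. Contact came at bar z of about 186 mm with Fx negative, which fits the slanted gate, so the rest height is about 163.5. I keep pushing in small steps.

```bash
python3 - <<'E'
from st import *
z=.229; pk=0
for i in range(14):
    z-=.0015
    r=manip.servo_line([X,Y,z],.02,f_stop=7); s=ob(r)
    F=s['contact_force'][2]+3
    if r or F>13: break
    pk=max(pk,F)
    if z<.2165 and F<1 and pk>4: print('drop');break
E
```

```text
False t12.42 p [571.1 176.6 227.6] bar z 184.4 F [0.46 0.23 1.91]
False t12.67 p [570.8 176.6 225.8] bar z 182.6 F [-0.34 -0.1   2.02]
False t12.92 p [570.8 176.6 224.3] bar z 181.1 F [-0.76 -0.06  0.79]
False t13.17 p [570.8 176.6 222.8] bar z 179.6 F [-1.78  0.01  1.24]
False t13.42 p [570.8 176.6 221.3] bar z 178.1 F [-1.5  -0.08 -0.18]
False t13.67 p [570.8 176.6 219.8] bar z 176.6 F [-3.2  -0.5   1.52]
False t13.92 p [570.7 176.6 218.2] bar z 175.0 F [-3.28  0.18  1.  ]
False t14.17 p [570.6 176.6 216.7] bar z 173.5 F [-3.69  0.48 -0.72]
False t14.42 p [570.5 176.6 215. ] bar z 171.8 F [-4.67 -0.27 -0.74]
False t14.67 p [570.5 176.5 213.6] bar z 170.4 F [-4.87  0.4  -3.8 ]
drop
```

```bash
python3 - <<'E'
from st import *
z=.2135
for i in range(7):
    z-=.001
    r=manip.servo_line([X,Y,z],.02,f_stop=6); s=ob(r)
    F=s['contact_force']
    if r or F[2]>6 or abs(F[0])<1.2: break
E
```

```text
False t14.92 p [571.7 176.6 212.5] bar z 169.3 F [ 0.23  0.44 -2.8 ]
```

Fx has dropped to zero, so the gate appears to have snapped shut. I look before tugging.

```bash
python3 - <<'E'
from st import *
manip.dwell(.15); cap('side','s4'); ob()
E
python3 -c "
import cv2
a=cv2.imread('pics/s4.png')[125:195,255:345];cv2.imwrite('pics/m4.png',cv2.resize(a,None,fx=8,fy=8,interpolation=cv2.INTER_CUBIC))"
```

```text
t15.12 p [571.3 176.6 212.6] bar z 169.4 F [-0.02 -0.21 -2.96]
```

View pics/m4.png

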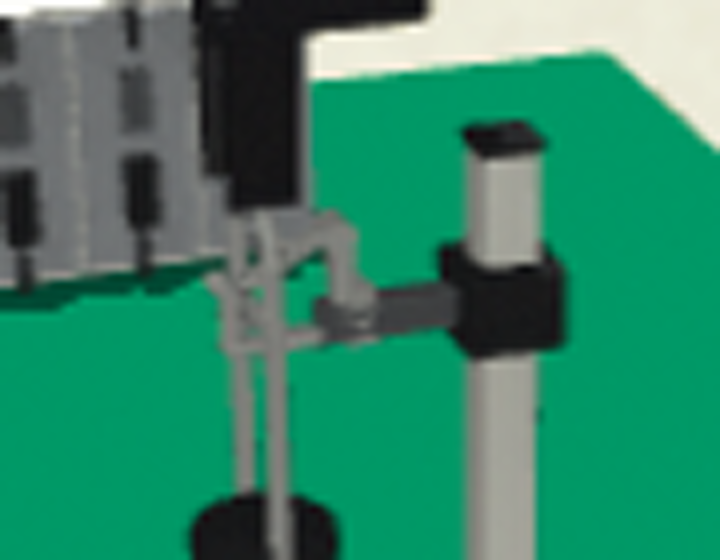

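The bail's legs straddle the hook, and the gate bar runs from the point (220,285) up to the pivot (340,220), so it is shut. Now the tug.

```bash
python3 - <<'E'
from st import *
z=.2126
manip.servo_line([X,Y,.2126],.02); 
for i in range(24):
    z+=.001
    r=manip.servo_line([X,Y,z],.02,f_stop=8); manip.dwell(.05); s=ob(r)
    F=s['contact_force'][2]+3
    if r or F<-5: break
manip.dwell(.2); ob('hold')
E
```

```text
False t15.67 p [571.  176.6 213.6] bar z 170.4 F [ 0.57  1.06 -3.12]
False t15.97 p [571.  176.6 214.6] bar z 171.4 F [ 0.03 -0.35 -2.58]
False t16.27 p [571.  176.6 215.6] bar z 172.4 F [ 0.26 -0.11 -2.97]
False t16.57 p [571.  176.6 216.7] bar z 173.5 F [ 0.17  0.45 -2.79]
False t16.87 p [571.  176.6 217.6] bar z 174.4 F [ 0.3  -0.36 -3.01]
False t17.17 p [571.  176.6 218.5] bar z 175.3 F [ 0.62 -0.17 -3.73]
False t17.47 p [570.8 176.6 219.3] bar z 176.1 F [-0.77  0.6  -7.58]
False t17.77 p [570.8 176.6 220.1] bar z 176.9 F [ -0.3   -0.33 -12.29]
hold t17.97 p [570.8 176.6 220.2] bar z 177.0 F [  0.05   0.47 -14.13]
```

The gate held the bar at about 9–11 N. Now I lower the lamp into the bowl.

```bash
python3 - <<'E'
from st import *
print(manip.servo_line([X,Y,.2120],.03)); manip.dwell(.2); ob('free')
z=.212
for i in range(16):
    z-=.001
    r=manip.servo_line([X,Y,z],.02,f_stop=5); manip.dwell(.05); s=ob(r)
    if r or s['contact_force'][2]>-1.2: break
manip.dwell(.2); ob('rest'); cap('side','s5')
E
python3 -c "
import cv2
a=cv2.imread('pics/s5.png')[125:195,255:345];cv2.imwrite('pics/m5.png',cv2.resize(a,None,fx=8,fy=8,interpolation=cv2.INTER_CUBIC))"
```

```text
False
free t18.60 p [571.1 176.6 212.3] bar z 169.1 F [ 0.16  0.56 -2.41]
False t18.90 p [571.  176.6 211. ] bar z 167.8 F [ 0.08  0.81 -2.62]
False t19.20 p [571.  176.6 209.9] bar z 166.7 F [-0.76  0.64 -2.72]
False t19.50 p [571.  176.6 209. ] bar z 165.8 F [ 0.22 -0.32 -3.47]
False t19.80 p [571.1 176.6 208.2] bar z 165.0 F [ 1.19  0.29 -1.15]
rest t20.00 p [571.1 176.6 208.1] bar z 164.9 F [-0.13  0.95 -0.27]
```

View pics/m5.png

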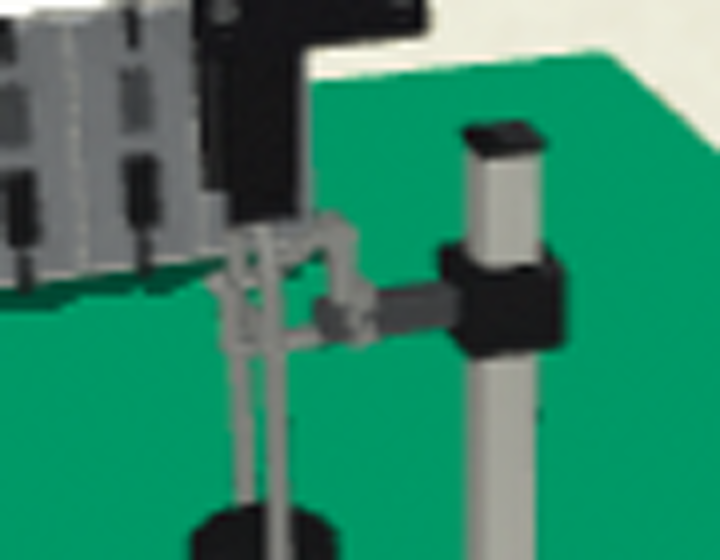

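The bowl has taken the lamp's weight at bar z of about 165, and the gate still lies shut above the bar in the picture. I release.

```bash
python3 - <<'E'
from st import *
manip.grip(0.6); ob('open'); manip.dwell(.3)
print(manip.servo_line([X,Y,.29],.06,f_stop=5)); ob('up')
p=[.45,.1,.33]
manip.servo_line(p,.15)
manip.dwell(2.0); cap('side','s6'); manip.dwell(1.0); cap('side','s7'); cap('top','t7'); ob()
E
python3 -c "
import cv2,numpy as np
a=cv2.imread('pics/s6.png')[110:230,255:345];b=cv2.imread('pics/s7.png')[110:230,255:345];cv2.imwrite('pics/m7.png',cv2.resize(np.hstack([a,b]),None,fx=4.4,fy=4.4,interpolation=cv2.INTER_CUBIC))
print(cv2.absdiff(a,b).max())"
python3 - <<'E'
import sys; sys.path.insert(0,'.')
import os; os.chdir('.')
import numpy as np,h
for t in('s6','s7'):
    d=dict(np.load(f'pics/{t}.npz'));Q=h.cloud(d).reshape(-1,3);Q=Q[np.isfinite(Q[:,0])&(abs(Q[:,0]-.565)<.045)&(abs(Q[:,1]-.176)<.06)&(Q[:,2]>.02)]
    for lo in (.04,.06,.09,.11,.13,.2,.22,.24): 
        q=Q[(Q[:,2]>lo)&(Q[:,2]<lo+.02)&((Q[:,2]<.1)|(abs(Q[:,1]-.1738)>(.015 if lo<.2 else 0)))]
        if len(q)>1:print(t,lo,len(q),q.min(0).round(4),q.max(0).round(4))
E
```

```text
open t20.79 p [571.  176.6 208. ] bar z 164.8 F [-0.44  0.19 -0.33]
False
up t22.61 p [570.9 176.6 289.6] bar z 246.4 F [-0.19  0.28 -0.22]
 t26.90 p [450. 100. 330.] bar z 286.8 F [ 0.23  0.45 -0.16]
5
s6 0.04 128 [0.5469 0.1464 0.0404] [0.5958 0.1898 0.0599]
s6 0.06 107 [0.5474 0.148  0.0601] [0.5963 0.189  0.08  ]
s6 0.09 39 [0.5546 0.1491 0.0901] [0.5768 0.1994 0.1096]
s6 0.11 32 [0.5688 0.1476 0.1108] [0.5755 0.2017 0.13  ]
s6 0.13 32 [0.5693 0.1487 0.1301] [0.5758 0.2006 0.1498]
s6 0.2 41 [0.5656 0.1563 0.2002] [0.5774 0.1837 0.22  ]
s6 0.22 53 [0.5653 0.1601 0.2204] [0.5786 0.1795 0.2399]
s6 0.24 26 [0.5663 0.1611 0.24  ] [0.5788 0.1824 0.2466]
s7 0.04 126 [0.5469 0.1467 0.0402] [0.5954 0.1903 0.06  ]
s7 0.06 107 [0.5475 0.1479 0.0607] [0.5959 0.1891 0.0799]
s7 0.09 39 [0.566  0.1495 0.09  ] [0.5864 0.1969 0.1096]
s7 0.11 33 [0.569  0.1479 0.1104] [0.5746 0.199  0.1292]
s7 0.13 35 [0.5696 0.1492 0.1301] [0.5757 0.1991 0.1495]
s7 0.2 41 [0.5651 0.1563 0.2005] [0.5779 0.1798 0.2195]
s7 0.22 50 [0.5652 0.1607 0.2203] [0.5788 0.1801 0.2396]
s7 0.24 29 [0.5654 0.1618 0.2402] [0.5787 0.1841 0.2462]
```

View pics/m7.png

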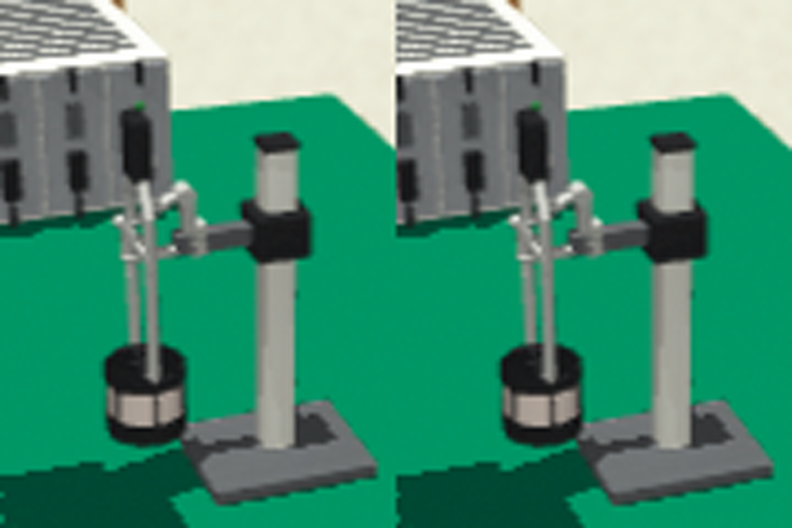

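Both pictures show the lamp upright in the hook (body at about (145,395) in the left one), with the gate shut from (125,215) to (180,190). The two pictures are practically identical, so the lamp is at rest. I hand in.

```bash
python3 -c "
from h import *
manip.hand_in(); print(manip.observe()['time'])"
```

```text
the job is handed in; nothing more can be done
the job is handed in; nothing more can be done
```

I hung the lamp on the bench stand's hook and handed the job in at about 27 s of the 54 s allowed. No verdict was reported.

- **Pushing in:** The bar met the gate at 186–187 mm. The gate pushed back with about 5 N, and its sideways push dropped to zero at 169 mm, which I took as the snap.
- **Tug:** The gate stopped the bar at about 177 mm. The pull reached about 11 N, more than the gentle tug I aimed for but below the 20 N limit.
- **Lowering and release:** The bowl took the lamp's weight with the bar at about 165 mm. The fingers then opened and withdrew without touching anything.
- **Last checks:** Two pictures 1 s apart were practically identical. They show the lamp upright and still, with the gate shut above the bar.

The gate angle can't be read directly. That it is shut rests on the forces and the pictures. The rest height found by feel (165 mm) was within 1–2 mm of the camera estimate (166 mm) and the one from the gate contact (163.5 mm). I did not re-measure the screwdriver, tape and plug at the end. The arm stayed above them, and no unexpected contact force showed at any reading.

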